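# Put the check weight back in its sprung-lid case

### The arm

A 6-joint arm with a two-finger parallel gripper is mounted at the origin on the work surface. World frame = base frame: x ahead of the robot, y to its left, z up, the work surface at z = 0. Lengths are in mm, angles in rad, forces in N, time in s.
With the tool pointing down it reaches from about 375 to 825 mm from the base axis. Payload 5.5 kg.
Tool frame: the origin (TCP) lies at the very end of the fingers, on their centre line; the grasp point (between the pads) lies 19 mm behind it (arm.grip_point_offset is the distance from the TCP to the grasp point, in mm); x points along the fingers, z is the direction in which the jaws open and shut, and the axes are right-handed (so a half turn about x gives the same grasp; the last joint's range is limited). The gripper opens to 85 mm and grips with 20 to 120 N. Pads are 22 mm wide; open, the fingers measure 114 mm over their backs; the gripper's body (76 mm by 85 mm) begins 54 mm behind the grasp point. The pads swing forward as they close: fully open they stand 13 mm farther back than shut.
Start: joints at [-1.333, 0.314, -0.047, 1.21, 0, 1.571], TCP at [141.336, -583.111, 231.299] pointing down, gripper open.
Joint ranges: [-2.67, 2.67], [-0.69, 1.73], [-1.03, 1.25], [-2.08, 2.16], [-1.42, 1.45], [-3.14, 3.14]. Speed limits (rad/s): [2.39, 2.39, 3.01, 3.14, 3.14, 3.14].

### API

Orientations are given as [roll, pitch, yaw] about the fixed x, y, z axes, in that order (R = Rz(yaw) Ry(pitch) Rx(roll)).
In Python, from cell import readout, viewer, ticket, arm gives the robot as it stands.
- The arm moves only by the tool drive_tool, never from a script. Its arguments are lists of equal length, an entry for each row: "hand": the gripper's target within -1 to 1 (fully open at 1, half-way at 0, shut at -1); "travel": the shift along the tool's x, y, z in m, a list of three; "spin": the turn about the tool's x in degrees. A call has 1 to 20 rows; each row is the pose to reach, as a shift and turn from the pose measured when the call began, along the tool's axes at that moment; what a row does not reach only later rows make up. A row lasts 1/8 s, in which the tool goes at most 62.5 mm and 10.7 degrees, less where a joint would pass 70% of its speed; a pose out of reach is approached as far as the arm can. A call with a gripper value outside its range is refused whole. The fingers move at their own pace and stop on an object; the grip force is fixed at half the most. Time passes only in rows, so rows that repeat a pose let the fingers close. It gives the time, the measured TCP pose, the force and the opening at its end, in the units of the state.
- readout.read_state(): the state, without advancing time (a new reading comes with each control period).
- viewer.snapshot(name): name is "scene" or "top" or "wrist"; returns a dict with "pixels" (384x512x3 uint8, blue, green, red), "depth" (384x512 float32, mm along the optical axis (not along the pixel's ray), 0 where there is no reading), "camera_matrix" (3x3 intrinsics, pixels), "dist_coeffs" ([k1, k2, p1, p2, k3] as OpenCV has them; the pictures are not rectified), "R" (3x3) and "t" (3): a world point X has camera coordinates R X + t. Camera axes: x right, y down, z forward; pixel columns grow to the right and rows downward; lengths in mm; the calibration is good to about 2 mm. A picture is of the moment at which its call begins.
- ticket.sign_off(): hands the job in, once; it reports no verdict.
The state is a dict: "clock": time; "joint_positions": joint angles; "qd": joint speeds; "tau": joint torques, N m; "tcp_pos": TCP position; "orientation": TCP orientation; "force": force on the tool from outside, world axes, zero at the start; "moment": the same for the moment, N m; "finger_gap": opening from 0.0 (shut) to 1.0 (fully open).
Only numpy, scipy, OpenCV 4.12 (cv2) and the standard library are available. Lean on these libraries where they do the work, as an engineer would, in place of code of your own. Each camera call takes 0.05 s, during which the arm holds its last target.

### The job

The scale check is done: put the steel check weight that stands on the scale's pan back into its case. Press the thumb latch down until the lid springs open, lower the weight upright into its seat, then swing the lid over and press it down until the latch snaps and holds it. Go gently, as with any measuring gear: feel for the latch and the snap with light finger pressure, do not lean on latch, lid or scale, do not drop or ram the weight, and leave the other things where they are.

Things in the scene. Friction and masses are not known exactly. Their poses are not given: they have to be found in the camera images.
- case: Case for one check weight. Origin: underside centre of its foot plate (92 x 124 x 4 mm, screwed to the bench); z up, -x = front with latch. The grey case over it is 96 mm deep (x), 90 wide. It stands on rubber mounts that have settled: all heights given for it hold only to +-3 mm, differ each time and must be felt (it does not give under load). Base from 7.5 to 52.5 mm, lid on to 92.5 mm.
- case_seat (a point): Nominal centre of the floor of the round seat inside the case: on its centre line, 4 mm in front of its middle, 17.5 mm above the bench (+-3 mm, see case; across it is true). The seat is 41 mm across and 24 mm deep with a slightly chamfered mouth, in a black insert 11 mm below the base's rim.
- lid (a joint): Lid angle, rad: 0 shut, stop at 1.66 (just past upright). Hinge line: rear edge, 48 mm behind the middle, 52.5 mm up, along the case's y. Lid: flat shell 96 x 90 x 40 mm. A spring always drives it open (4 N at the front edge). To shut it, its front lip must be pushed past the latch hook (8 to 13 N on the lid's front part, felt from 7 mm up); it snaps in, then stops hard. Never over 22 N.
- latch (a joint): Angle of the steel thumb latch on the case's front, rad: 0 at rest, grows as its pad is pressed down, springs back. Pad: level ribbed plate 30 x 30 mm, top 37.5 mm above the bench (+-3 mm, see case), its middle 77 mm in front of the case's middle; the hook stands up 17 mm behind that. 2.5 N to start, 5 N near 0.12 (3 mm down), where the lid flies open; hard stop at 0.15. Never over 15 N.
- weight_center (a point): Middle (34 mm above its foot) of the 0.5 kg steel check weight: upright cylinder 38 mm across, 44 mm tall, a thin neck, then a round knob 22 mm across from 50 to 68 mm above the foot, by which it is handled. Starts upright on the scale's pan. 1.5 mm chamfered foot; must not meet the case with over 30 N.
- scale: White portion scale, 190 x 150 mm, its square steel pan (130 x 140 mm, centre 26 mm behind the scale's middle) 50 mm above the bench. Origin: centre of its underside, z up, -x = its front with the blank display. It does not slide; it takes up to 30 N (3 kg).
- small_weight: Smaller steel weight, 28 mm across and 49 mm tall, standing on the bench between scale and case: not part of the job. Origin: centre of its underside.
- bowl: Small steel bowl, 170 mm across, 65 mm tall, at the far side of the bench: not part of the job. Origin: centre of its underside.
- scraper: Dough scraper (steel blade 80 x 100 mm with a black grip bar) lying flat near the robot: not part of the job. Origin: centre of its underside.
Things that resemble listed ones, but are neither listed nor needed, are in the scene too. Leave any red look-alike of the part that bears weight_center alone.

How it is judged:
By the outcome, as a careful person would: the job done as asked, in the order asked, and still so for the second after the job is handed in, with the robot touching nothing.
It also fails if it takes over 72 s, if anything falls off the work surface, if the arm or the gripper's body presses on something with over 40 N, if the wrist force passes 120 N, or if a joint passes its speed limit or range.

## Working session

There is one attempt and no reset: what is moved stays moved. The work goes in short steps, Python scripts to look and compute and a tool call to move; the robot and the scene stay as the last step left them, time stands still between calls to the robot, and variables do not carry over. Pictures are saved under pics/ and viewed, and the job is handed in when it is done.

Besides the shell and the picture viewer there is one more tool, called after "Call:" as name(argument=value, ...), one argument or row to a line, values as JSON. drive_tool: Moves the arm, as the interface text tells. Its arguments: {"type":"object","properties":{"hand":{"type":"array"},"travel":{"type":"array"},"spin":{"type":"array"}},"required":["hand","travel","spin"]}

```bash
ls; mkdir -p pics; cat > h.py <<'E'
import numpy as np, cv2
from cell import readout, viewer, ticket, arm
def snap(n,f=None):
    s=viewer.snapshot(n)
    if f: cv2.imwrite('pics/'+f,s['pixels'])
    np.savez('/tmp/%s.npz'%n,**{k:np.asarray(v) for k,v in s.items()})
    return s
def cloud(s):
    h,w=s['depth'].shape
    u,v=np.meshgrid(np.arange(w),np.arange(h))
    p=cv2.undistortPoints(np.stack([u,v],-1).reshape(-1,1,2).astype(np.float64),np.asarray(s['camera_matrix'],float),np.asarray(s['dist_coeffs'],float)).reshape(h,w,2)
    d=s['depth'].astype(float)
    X=np.dstack([p[...,0]*d,p[...,1]*d,d])
    R=np.asarray(s['R']);t=np.asarray(s['t']).ravel()
    W=(X-t)@R
    W[d<=0]=np.nan
    return W
E
python3 - <<'E'
from h import *
for n in ['scene','top','wrist']: snap(n,n+'0.png')
st=readout.read_state(); print(st)
E
```

```text
pics
{'clock': 0.15, 'joint_positions': array([-1.33298844e+00,  3.14103892e-01, -4.77961890e-02,  1.21019794e+00,
       -1.92765578e-05,  1.57081240e+00]), 'qd': array([ 0.00212138,  0.00066212,  0.00329505, -0.00013417,  0.00046783,
        0.00011466]), 'tau': array([ 1.85794502e-04, -5.40041506e+01,  3.40061259e+01,  1.32301365e-02,
       -3.83426266e-05,  1.08377461e-05]), 'tcp_pos': array([ 141.2392581 , -582.71038279,  230.63178698]), 'orientation': array([-3.12676881,  1.56949449,  1.82341199]), 'force': array([-0.42315854, -0.50559039,  0.41802644]), 'moment': array([ 0.05343733,  0.05145957, -0.06509755]), 'finger_gap': 0.9995127327774278}
```

View pics/scene0.png

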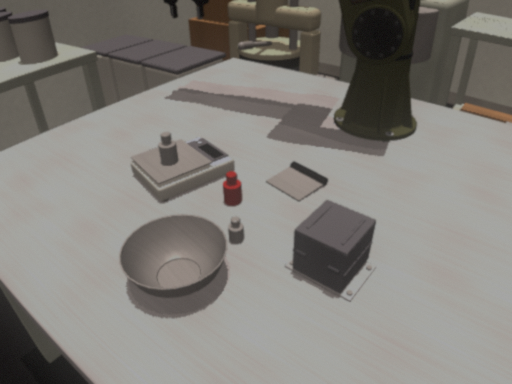

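View pics/top0.png

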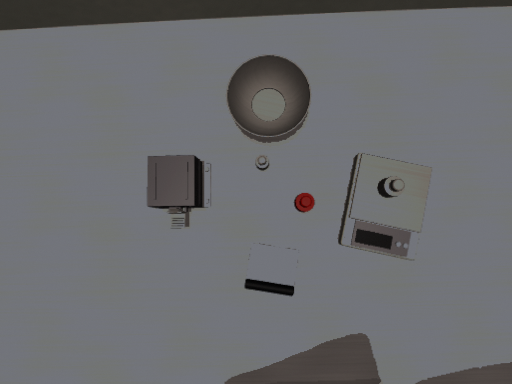

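View pics/wrist0.png

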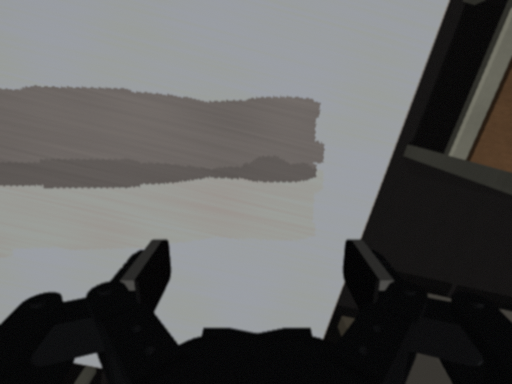

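Top view: the steel weight stands on the scale's pan at (396,186). The red look-alike is at (305,202) and the small weight on the bench at (262,161). The case is at (175,182), with its latch pad at (177,217). The weight on the pan fits the description: steel colour, knobbed, standing on the scale. I'll confirm it in a crop and measure.

```bash
python3 - <<'E'
from h import *
s=dict(np.load('/tmp/top.npz')); W=cloud(s); im=s['pixels']
np.set_printoptions(precision=1,suppress=True,linewidth=200)
a=cv2.resize(im[140:265,335:440],None,fx=4,fy=4,interpolation=cv2.INTER_CUBIC)
b=cv2.resize(im[140:240,135:225],None,fx=4,fy=4,interpolation=cv2.INTER_CUBIC)
H=max(a.shape[0],b.shape[0]); c=np.zeros((H,a.shape[1]+b.shape[1],3),np.uint8); c[:a.shape[0],:a.shape[1]]=a; c[:b.shape[0],a.shape[1]:]=b
cv2.imwrite('pics/crop1.png',cv2.convertScaleAbs(c,alpha=1.6))
print('campos',-np.asarray(s['R']).T@np.asarray(s['t']).ravel())
x,y,z=W[...,0],W[...,1],W[...,2]
for (u,v) in [(396,186),(380,215),(305,202),(262,161),(175,180),(177,222),(178,211),(208,183),(270,100),(270,287),(100,300)]: print(u,v,W[v,u])
# weight
S=lambda u0,u1,v0,v1:(slice(v0,v1),slice(u0,u1))
r=S(375,415,165,205); P=W[r].reshape(-1,3)
k=P[P[:,2]>105]; print('knob n',len(k),np.nanmin(k,0),np.nanmax(k,0),k.mean(0))
for nm,r,zl,zh in [('lid',S(135,215,140,215),85,100),('pan',S(340,440,145,240),47,54),('plate',S(200,216,150,215),2,7),('pad',S(165,195,205,235),28,48)]:
    P=W[r].reshape(-1,3);P=P[(P[:,2]>zl)&(P[:,2]<zh)]
    rect=cv2.minAreaRect(P[:,:2].astype(np.float32)); print(nm,len(P),rect,np.median(P[:,2]),cv2.boxPoints(rect).tolist())
E
```

```text
campos [490.5  -0.4 787.3]
396 186 [ 550.2 -229.4  116.8]
380 215 [ 500.6 -217.9   50.5]
305 202 [529.3 -71.9  68.4]
262 161 [614.7   8.1  47.8]
175 180 [576.7 172.   93.5]
177 222 [498.4 182.1  40.2]
178 211 [519.3 173.1  68. ]
208 183 [579.1 123.9   4.1]
270 100 [754.4 -12.5   1.6]
270 287 [362.9  -0.   19. ]
100 300 [340.  357.1   0.9]
knob n 136 [ 542.2 -244.1  105.6] [ 563.  -222.7  120.3] [ 552.7 -232.2  115.7]
lid 2420 ((576.23681640625, 181.2709197998047), (89.80315399169922, 96.22386932373047), 89.41570281982422) 93.63314202017081 [[527.6694946289062, 136.8623046875], [623.8883666992188, 135.88104248046875], [624.8041381835938, 225.67953491210938], [528.5852661132812, 226.66079711914062]]
pan 4021 ((544.5992431640625, -240.76568603515625), (139.78895568847656, 130.3244171142578), 76.3095474243164) 49.04220952852179 [[464.74603271484375, -293.25201416015625], [591.3677368164062, -324.0966796875], [624.4524536132812, -188.27935791015625], [497.83074951171875, -157.4346923828125]]
plate 289 ((588.1340942382812, 122.9423599243164), (27.901992797851562, 119.53744506835938), 89.11773681640625) 3.2997058061052402 [[528.1575927734375, 109.91332244873047], [647.680908203125, 108.07271575927734], [648.110595703125, 135.97140502929688], [528.5872802734375, 137.81201171875]]
pad 255 ((508.16552734375, 174.03736877441406), (51.88743591308594, 40.02388381958008), 89.062255859375) 38.659366440544154 [[487.7316589355469, 148.4246368408203], [527.7501831054688, 147.7696075439453], [528.599365234375, 199.6501007080078], [488.58087158203125, 200.3051300048828]]
```

View pics/crop1.png

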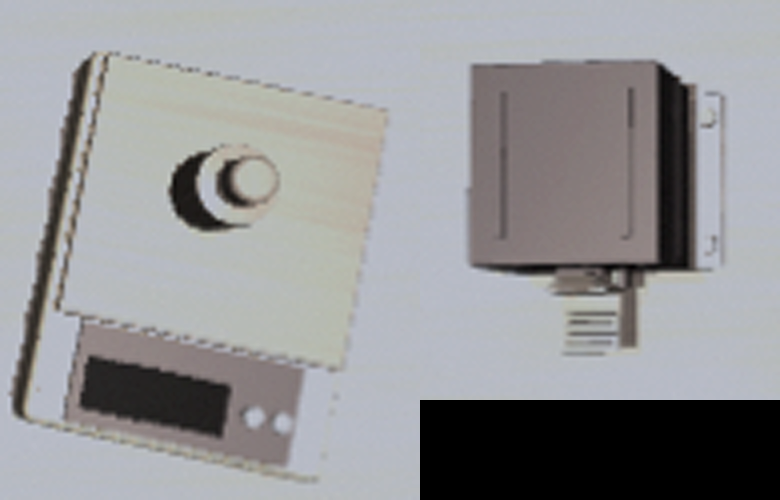

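The crop confirms it: a bare steel weight with a knob on the pan, next to the display. The latch pad sits in front of (-x from) the case. First I'll work out tool-frame conversions.

```bash
cat >> h.py <<'E'
from scipy.spatial.transform import Rotation as Ro
np.set_printoptions(precision=4,suppress=True,linewidth=200)
def pose():
    s=readout.read_state(); return s,np.asarray(s['tcp_pos']),Ro.from_euler('xyz',s['orientation']).as_matrix()
def plan(*targets,jaw=None):
    s,p,R=pose()
    print('clk %.2f'%s['clock'],'p',p,'F',s['force'],'gap %.3f'%s['finger_gap'],'x',R[:,0],'z',R[:,2])
    for t in targets: print(t,'->',(R.T@(np.asarray(t,float)-p))/1000)
    if jaw is not None: # world angle of jaw axis, mod pi
        best=[]
        for k in (0,np.pi):
            d=np.array([np.cos(jaw+k),np.sin(jaw+k),0]); l=R.T@d
            # turn about x by a: z' = (0,-sin a,cos a)
            a=np.degrees(np.arctan2(-l[1],l[2])); best.append(a)
        print('spin',best,'q6',s['joint_positions'][5])
E
python3 - <<'E'
from h import *
plan([400,-380,231],[460,-150,200],[491,50,160],[491,182,130],jaw=np.pi/2-0.01)
s=np.load('/tmp/wrist.npz'); print('wristcam',-s['R'].T@s['t'].ravel())
s=dict(np.load('/tmp/top.npz'));W=cloud(s)
P=W[150:215,365:425].reshape(-1,3)
for a,b in [(112,122),(88,98)]:
    k=P[(P[:,2]>a)&(P[:,2]<b)]; c,r=cv2.minEnclosingCircle(k[:,:2].astype(np.float32)); print(a,len(k),c,r,np.median(k[:,2]))
P=W[205:235,160:200].reshape(-1,3); P=P[(P[:,2]>20)&(P[:,0]<516)]; print(P[np.argsort(P[:,0])][::6])
E
```

```text
clk 0.15 p [ 141.2393 -582.7104  230.6318] F [-0.4232 -0.5056  0.418 ] gap 1.000 x [-0.0003  0.0013 -1.    ] z [ 0.2356 -0.9719 -0.0013]
[400, -380, 231] -> [-0.0002  0.2992 -0.1361]
[460, -150, 200] -> [ 0.0311  0.4117 -0.3454]
[491, 50, 160] -> [ 0.0713  0.489  -0.5324]
[491, 182, 130] -> [ 0.1015  0.5201 -0.6607]
spin [np.float64(-165.8025624496625), np.float64(14.197437550337503)] q6 1.570812404846979
wristcam [ 212.1609 -565.4395  373.749 ]
112 124 (553.0303344726562, -233.49378967285156) 10.892240524291992 116.43091851782137
88 203 (552.9260864257812, -233.278564453125) 18.83977699279785 93.24592716488898
[[488.0645 168.7595  37.1116]
 [488.3948 180.6189  38.4023]
 [488.7211 192.7271  38.6451]
 [490.2296 174.769   37.3221]
 [490.5575 186.5559  38.8989]
 [492.0642 168.395   38.5007]
 [492.3908 180.2964  39.5462]
 [492.7229 192.7667  38.3328]
 [494.2292 174.4745  38.3751]
 [494.5691 187.0664  36.6807]
 [496.0661 168.4429  38.0611]
 [496.3973 180.5649  38.2447]
 [496.7277 192.69    38.4727]
 [498.237  174.5443  37.8678]
 [498.546  186.1426  40.2078]
 [500.0885 168.7094  36.6508]
 [500.4115 180.6586  37.6668]
 [500.6994 191.9543  41.1699]
 [502.2419 174.44    38.1076]
 [502.5968 186.8965  37.0147]
 [504.0957 168.5582  37.0957]
 [504.4358 180.759   37.0615]
 [504.7187 192.2076  40.0308]
 [506.2266 174.1021  39.3497]
 [506.5859 186.4945  38.4536]
 [508.0691 168.0943  38.9305]
 [508.4647 182.2605  39.0611]
 [508.7906 192.8527  37.3716]
 [510.2526 174.2154  38.6578]
 [510.5966 186.4054  38.6394]
 [512.0889 168.1204  38.5895]
 [512.3981 180.0032  39.8174]
 [512.7912 192.6027  38.187 ]
 [514.2916 174.345   37.8966]
 [514.6527 186.6567  37.4614]
 [515.9333 170.2032  46.9497]]
```

Call:
drive_tool(
  hand=[-1,-1,-1,-1,-1,-1,-1,-1,-1,-1,-1,-1,-1,-1,-1,-1,-1,-1,-1,-1],
  travel=[
    [0,0.05,-0.023],
    [0,0.1,-0.046],
    [0,0.15,-0.068],
    [0,0.2,-0.091],
    [0,0.25,-0.114],
    [0,0.299,-0.136],
    [0.006,0.322,-0.178],
    [0.012,0.344,-0.22],
    [0.019,0.367,-0.262],
    [0.025,0.389,-0.303],
    [0.031,0.412,-0.345],
    [0.041,0.431,-0.392],
    [0.051,0.45,-0.439],
    [0.061,0.47,-0.485],
    [0.071,0.489,-0.532],
    [0.081,0.5,-0.575],
    [0.091,0.51,-0.618],
    [0.1,0.52,-0.661],
    [0.1,0.52,-0.661],
    [0.1,0.52,-0.661],
  ],
  spin=[5,10,14.2,14.2,14.2,14.2,14.2,14.2,14.2,14.2,14.2,14.2,14.2,14.2,14.2,14.2,14.2,14.2,14.2,14.2],
)

```text
clock: 2.65
tcp_pos: [499.6, 55.9, 133.3]
orientation: [-3.094, 1.516, 1.694]
force: [-0.7, 0.7, 0.3]
finger_gap: -0.004
```

```bash
python3 - <<'E'
from h import *
plan([492,181,60],[492,181,44],jaw=np.pi/2-0.01)
snap('wrist','w1.png'); s=snap('scene')
cv2.imwrite('pics/s1.png',cv2.resize(s['pixels'][120:300,230:450],None,fx=3,fy=3))
E
```

```text
clk 2.65 p [499.5514  55.8794 133.3338] F [-0.7135  0.7164  0.3356] gap -0.004 x [-0.0068  0.0548 -0.9985] z [ 0.0757 -0.9956 -0.0552]
[492, 181, 60] -> [ 0.0801  0.0022 -0.1211]
[492, 181, 44] -> [ 0.0961  0.0022 -0.1202]
spin [np.float64(-175.06500147799562), np.float64(4.93499852200438)] q6 3.140644439579173
```

View pics/w1.png

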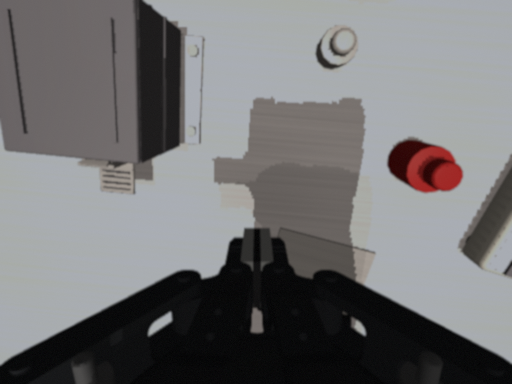

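View pics/s1.png

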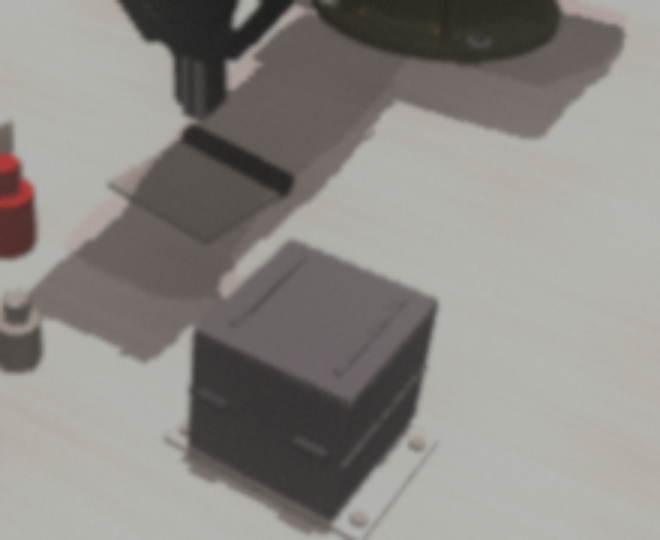

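The picture shows the gripper stopped 125 mm short, with the case at upper left, latch pad at about (117,178). Joint 6 ran to its limit and left the tool tilted 3.1° toward +y. I'll turn the wrist the other way, putting the jaw axis along world x. It is then level, so that tilt doesn't matter for the upright knob grasp.

```bash
python3 - <<'E'
from h import *
plan([488,181,90],[488,181,60],jaw=-0.01)
s,p,R=pose(); print(R, s['joint_positions'])
E
```

```text
clk 2.75 p [499.5336  56.0207 133.4175] F [-0.7037 -0.9099 -0.3324] gap -0.002 x [-0.0068  0.0549 -0.9985] z [ 0.0759 -0.9956 -0.0552]
[488, 181, 90] -> [ 0.0503 -0.0019 -0.1229]
[488, 181, 60] -> [ 0.0802 -0.0018 -0.1212]
spin [np.float64(-85.0728291614552), np.float64(94.9271708385448)] q6 3.140645314226358
[[-0.0068  0.9971  0.0759]
 [ 0.0549  0.0762 -0.9956]
 [-0.9985 -0.0026 -0.0552]] [ 0.0753  0.198  -0.4315  0.944   0.0552  3.1406]
```

Call:
drive_tool(
  hand=[-1,-1,-1,-1,-1,-1,-1,-1,-1,-1],
  travel=[
    [0,0,0],
    [0,0,0],
    [0.01,0,-0.02],
    [0.018,0,-0.045],
    [0.026,-0.001,-0.07],
    [0.034,-0.001,-0.095],
    [0.042,-0.002,-0.11],
    [0.05,-0.002,-0.123],
    [0.065,-0.002,-0.122],
    [0.08,-0.002,-0.121],
  ],
  spin=[-10,-20,-30,-40,-50,-60,-70,-80,-85,-85],
)

```text
clock: 4.0
tcp_pos: [488.1, 180.8, 60.0]
orientation: [1.691, 1.515, 1.679]
force: [-0.1, 0.1, -0.1]
finger_gap: 0.0
```

```bash
python3 - <<'E'
from h import *
plan([488,181,46],[488,181,42],[488,181,40],jaw=-0.01)
s=snap('top')
cv2.imwrite('pics/t2.png',cv2.convertScaleAbs(cv2.resize(s['pixels'][130:250,120:260],None,fx=5,fy=5,interpolation=cv2.INTER_CUBIC),alpha=1.5))
E
```

```text
clk 4.00 p [488.1115 180.7894  60.0337] F [-0.0925  0.0609 -0.1227] gap 0.000 x [-0.006   0.055  -0.9985] z [ 0.9999 -0.0118 -0.0067]
[488, 181, 46] -> [ 0.014  -0.0006 -0.    ]
[488, 181, 42] -> [ 0.018  -0.0008  0.    ]
[488, 181, 40] -> [ 0.02   -0.0009  0.    ]
spin [np.float64(-0.12397284656140263), np.float64(179.8760271534386)] q6 1.9034310491851705
```

View pics/t2.png

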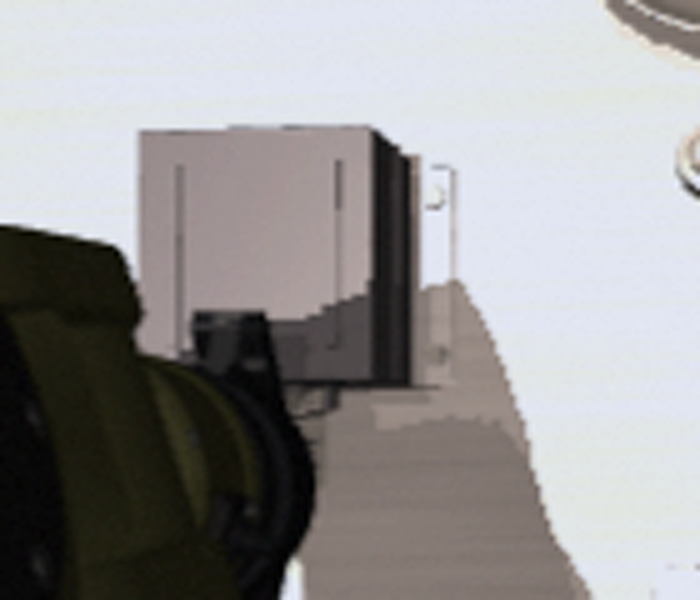

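```bash
python3 - <<'E'
from h import *
W=cloud(dict(np.load('/tmp/top.npz')))
P=W[130:250,120:260].reshape(-1,3)
for z0 in range(100,260,20):
    k=P[(P[:,2]>z0)&(P[:,2]<=z0+20)]
    if len(k): print(z0,len(k),'x',k[:,0].min(),k[:,0].max(),'y',k[:,1].min(),k[:,1].max())
E
```

```text
100 17 x 449.7070945834198 524.6163160751101 y 165.33297960743025 167.5434420041444
120 46 x 450.31869935295805 541.2568811816697 y 164.58663139179706 172.59586595798478
140 163 x 528.6337922432184 549.824056662089 y 162.51855593265623 190.06512917939014
160 32 x 452.7310850685374 534.8259777502711 y 163.71813778562023 182.0743058590889
180 48 x 457.44598728997454 525.2472715347302 y 136.6059709842857 167.46927620777745
200 93 x 455.1257684698127 522.026600328657 y 135.21030458752668 156.83435937410513
220 168 x 457.80139932482416 524.2738870552796 y 134.02378251185291 161.2507841110327
240 52 x 463.68400740452495 517.0462760166945 y 134.40244179233207 149.00577189952978
```

The shut gripper's linkage knuckles extend about 62 mm along the jaw axis, into the lid's sweep. So the jaw axis must lie along y for the latch: spin −90 in place.

Call:
drive_tool(
  hand=[-1,-1,-1,-1,-1,-1,-1,-1,-1,-1],
  travel=[
    [0,0,0],
    [0,0,0],
    [0,0,0],
    [0,0,0.001],
    [0,0,0.002],
    [0,0,0.003],
    [0,0,0.003],
    [0.005,0,0.003],
    [0.01,0,0.003],
    [0.014,0,0.003],
  ],
  spin=[-10,-20,-30,-40,-50,-60,-70,-80,-90,-90],
)

```text
clock: 5.3
tcp_pos: [489.6, 180.6, 43.8]
orientation: [0.181, 1.516, 1.735]
force: [0.1, 0.7, 0.3]
finger_gap: 0.003
```

```bash
python3 - <<'E'
from h import *
plan([491,181,44],[491,181,42],[491,181,40],[491,181,38],jaw=np.pi/2-0.01)
s=snap('top'); W=cloud(s)
P=W[130:250,120:260].reshape(-1,3)
for z0 in range(40,260,20):
    k=P[(P[:,2]>z0)&(P[:,2]<=z0+20)]
    if len(k): print(z0,len(k),'x',k[:,0].min(),k[:,0].max(),'y',k[:,1].min(),k[:,1].max())
E
```

```text
clk 5.30 p [489.5866 180.5647  43.8192] F [0.1427 0.7448 0.3216] gap 0.003 x [-0.0089  0.0539 -0.9985] z [0.0169 0.9984 0.0537]
[491, 181, 44] -> [-0.0002 -0.0014  0.0005]
[491, 181, 42] -> [ 0.0018 -0.0014  0.0004]
[491, 181, 40] -> [ 0.0038 -0.0014  0.0003]
[491, 181, 38] -> [ 0.0058 -0.0015  0.0001]
spin [np.float64(-0.3647332852339088), np.float64(179.6352667147661)] q6 0.3359578191991619
40 154 x 515.9757373903196 680.0049051194536 y 12.304282567295209 178.92197485699873
60 141 x 517.2856527191649 675.047303907361 y 12.225325801013579 180.32769663968247
80 2259 x 477.09876903444234 624.650698815425 y 135.81095521448827 226.14378370494978
100 18 x 477.26067716471493 500.743089653685 y 129.62948200950976 150.2071982100663
120 148 x 477.05780375363616 501.73203323057703 y 115.54494272717166 136.11307839126812
140 69 x 479.772875817624 500.23568439016213 y 127.6445688696964 139.9686034665926
160 49 x 458.31188827848786 523.4306609787697 y 136.65810128536737 156.67138129909816
180 78 x 459.13028442020203 524.215030446052 y 135.4891461926355 156.9401336203235
200 167 x 461.37345268054014 526.4513962689498 y 134.7686953346239 161.00172381345513
220 46 x 465.6892687768691 517.6732817026859 y 135.00211077385555 147.46037327788488
240 53 x 468.020012227339 525.5993891802846 y 131.65666407468757 154.4795438623855
```

Call:
drive_tool(
  hand=[-1,-1,-1],
  travel=[
    [0.001,-0.0015,0],
    [0.0025,-0.0015,0],
    [0.004,-0.0015,0],
  ],
  spin=[0,0,0],
)

```text
clock: 5.72
tcp_pos: [491.0, 180.7, 39.5]
orientation: [0.187, 1.516, 1.739]
force: [-0.7, 0.1, 2.8]
finger_gap: -0.007
```

Call:
drive_tool(
  hand=[-1,-1],
  travel=[
    [0.001,0,0],
    [0.0015,0,0],
  ],
  spin=[0,0],
)

```text
clock: 5.98
tcp_pos: [490.8, 180.7, 38.1]
orientation: [0.189, 1.516, 1.741]
force: [-1.5, -0.8, 4.0]
finger_gap: -0.002
```

Call:
drive_tool(
  hand=[-1,-1],
  travel=[
    [0.001,0,0],
    [0.0015,0,0],
  ],
  spin=[0,0],
)

```text
clock: 6.22
tcp_pos: [490.8, 180.8, 36.6]
orientation: [0.187, 1.516, 1.739]
force: [-2.2, -0.3, 3.5]
finger_gap: -0.002
```

Call:
drive_tool(
  hand=[-1,-1],
  travel=[
    [0.0005,0,0],
    [0.001,0,0],
  ],
  spin=[0,0],
)

```text
clock: 6.48
tcp_pos: [490.8, 180.9, 35.6]
orientation: [0.187, 1.516, 1.739]
force: [-0.8, -1.3, 3.5]
finger_gap: -0.004
```

```bash
python3 - <<'E'
from h import *
s=snap('top'); plan()
cv2.imwrite('pics/t3.png',cv2.convertScaleAbs(cv2.resize(s['pixels'][130:250,120:260],None,fx=4,fy=4,interpolation=cv2.INTER_CUBIC),alpha=1.5))
W=cloud(s); print(W[180,170:200:5])
E
```

```text
clk 6.53 p [490.8873 180.8658  35.6083] F [-1.3728 -0.5575  3.8316] gap 0.000 x [-0.009   0.0536 -0.9985] z [0.019  0.9984 0.0534]
[[584.6369 197.6518  32.0367]
 [585.9322 190.5781  18.8731]
 [585.4917 179.8865  19.6487]
 [585.2806 169.6398  18.5743]
 [581.9461 154.1026  42.9256]
 [581.6064 143.9516  42.9898]]
```

View pics/t3.png

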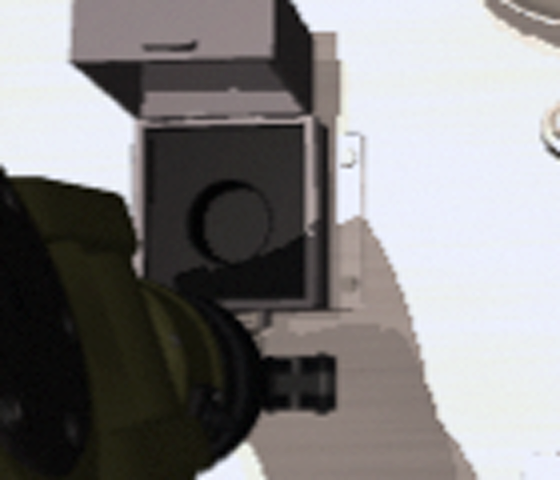

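```bash
python3 - <<'E'
from h import *
plan([491,181,70],[480,181,150],[480,100,200],[500,-60,220],[500,-100,220])
s=dict(np.load('/tmp/top.npz'));W=cloud(s)
P=W[140:230,130:215].reshape(-1,3)
k=P[(P[:,2]>40)&(P[:,2]<46)&(P[:,0]>530)&(P[:,0]<622)]
print('insert',len(k),k.min(0),k.max(0),np.median(k[:,2]))
f=P[(P[:,2]>14)&(P[:,2]<23)&(abs(P[:,0]-572)<24)&(abs(P[:,1]-181)<24)];print('floor',len(f),f.min(0),f.max(0),np.median(f[:,2]))
L=P[P[:,2]>100]; print('lid',L.min(0),L.max(0))
k=P[(P[:,2]>50)&(P[:,2]<58)];print('rim',len(k),k.min(0),k.max(0),np.median(k[:,2]))
E
```

```text
clk 6.53 p [490.8873 180.8658  35.6083] F [-1.3728 -0.5575  3.8316] gap 0.000 x [-0.009   0.0536 -0.9985] z [0.019  0.9984 0.0534]
[491, 181, 70] -> [-0.0343  0.0002  0.002 ]
[480, 181, 150] -> [-0.1141  0.012   0.006 ]
[480, 100, 200] -> [-0.1684  0.011  -0.0722]
[500, -60, 220] -> [-0.1971 -0.0117 -0.2305]
[500, -100, 220] -> [-0.1993 -0.0125 -0.2704]
insert 1316 [532.9258 135.293   40.0412] [621.2058 223.4954  45.9796] 42.50957113093486
floor 258 [554.35   167.2436  14.2388] [592.2399 202.7752  22.497 ] 18.570550775330222
lid [483.864  105.7986 100.0766] [648.3492 224.1575 500.9123]
rim 813 [515.7164 134.873   50.0069] [652.6368 226.9645  57.9775] 54.86802350128888
```

The lid has sprung open and the seat is visible at crop pixel (230,222), inside the black insert. The latch opened at about 4 N. Next I retract and turn the wrist toward its lower limit, to undo the 3° tilt the upper limit caused.

Call:
drive_tool(
  hand=[-1,-1,-0.5,0,0,0,0,0,0,0,0,0,0,0,0,0,0,0,0,0],
  travel=[
    [-0.02,0,0.001],
    [-0.06,0.002,0.003],
    [-0.11,0.005,0.005],
    [-0.15,0.008,-0.01],
    [-0.17,0.01,-0.03],
    [-0.185,0.005,-0.06],
    [-0.189,0.001,-0.089],
    [-0.189,0.001,-0.089],
    [-0.189,0.001,-0.089],
    [-0.189,0.001,-0.089],
    [-0.189,0.001,-0.089],
    [-0.189,0.001,-0.089],
    [-0.189,0.001,-0.089],
    [-0.189,0.001,-0.089],
    [-0.189,0.001,-0.089],
    [-0.189,0.001,-0.089],
    [-0.189,0.001,-0.089],
    [-0.189,0.001,-0.089],
    [-0.189,0.001,-0.089],
    [-0.189,0.001,-0.089],
  ],
  spin=[0,0,-10,-20,-30,-40,-50,-60,-70,-80,-90,-100,-110,-120,-130,-140,-150,-160,-170,-180],
)

```text
clock: 9.02
tcp_pos: [490.0, 82.0, 219.2]
orientation: [-2.959, 1.516, 1.74]
force: [-0.1, -0.5, 0.6]
finger_gap: 0.499
```

```bash
python3 - <<'E'
from h import *
plan()
s,p,R=pose(); print(s['joint_positions'],R)
E
```

```text
clk 9.03 p [489.9746  82.0082 219.187 ] F [-0.0601 -0.5099  0.5994] gap 0.499 x [-0.0092  0.0537 -0.9985] z [-0.0132 -0.9985 -0.0536]
[ 0.1295  0.1272 -0.311   1.1347  0.0545 -2.9991] [[-0.0092  0.9999 -0.0132]
 [ 0.0537 -0.0127 -0.9985]
 [-0.9985 -0.0099 -0.0536]]
```

Call:
drive_tool(
  hand=[0,0,0],
  travel=[
    [0,0,0],
    [0,0,0],
    [0,0,0],
  ],
  spin=[-8,-11,-12],
)

```text
clock: 9.4
tcp_pos: [486.9, 99.8, 219.0]
orientation: [3.108, 1.531, 1.713]
force: [0.0, 0.1, 0.6]
finger_gap: 0.506
```

```bash
python3 - <<'E'
from h import *
plan()
s,p,R=pose(); print(s['joint_positions'])
E
```

```text
clk 9.40 p [486.8566  99.8165 219.0155] F [0.0037 0.1096 0.5815] gap 0.506 x [-0.0056  0.0392 -0.9992] z [ 0.1743 -0.9839 -0.0396]
[ 0.1759  0.1248 -0.3137  1.131   0.0396 -3.141 ]
```

Call:
drive_tool(
  hand=[0,0,0],
  travel=[
    [0,0,0],
    [0,0,0],
    [0,0,0],
  ],
  spin=[-5,-10.5,-10.5],
)

```text
clock: 9.78
tcp_pos: [472.9, 145.4, 219.0]
orientation: [1.415, 1.563, 0.143]
force: [0.2, -0.1, -0.2]
finger_gap: 0.504
```

```bash
python3 - <<'E'
from h import *
plan()
s,p,R=pose(); print(s['joint_positions'])
E
```

```text
clk 9.78 p [472.9021 145.4389 218.9927] F [ 0.2241 -0.0774 -0.2177] gap 0.504 x [ 0.0074  0.0011 -1.    ] z [ 0.294  -0.9558  0.0012]
[ 0.2991  0.1156 -0.3237  1.1242 -0.0012 -3.1409]
```

```bash
python3 - <<'E'
from h import *
plan([500,0,220],[553,-233.4,190],[553,-233.4,140],[553,-233.4,125])
E
```

```text
clk 9.78 p [472.9021 145.4389 218.9927] F [ 0.2241 -0.0774 -0.2177] gap 0.504 x [ 0.0074  0.0011 -1.    ] z [ 0.294  -0.9558  0.0012]
[500, 0, 220] -> [-0.001  -0.0169  0.147 ]
[553, -233.4, 190] -> [ 0.0292 -0.035   0.3856]
[553, -233.4, 140] -> [ 0.0792 -0.0354  0.3856]
[553, -233.4, 125] -> [ 0.0942 -0.0355  0.3855]
```

Call:
drive_tool(
  hand=[0,0,0,0,0,0,0,0,0,0,0,0,0,0,0],
  travel=[
    [0,0,0],
    [0,0,0],
    [0,-0.003,0.03],
    [0,-0.007,0.07],
    [0,-0.012,0.11],
    [0,-0.017,0.15],
    [0.005,-0.02,0.19],
    [0.01,-0.023,0.23],
    [0.015,-0.026,0.27],
    [0.02,-0.029,0.31],
    [0.025,-0.032,0.35],
    [0.03,-0.035,0.386],
    [0.055,-0.035,0.386],
    [0.079,-0.035,0.386],
    [0.079,-0.035,0.386],
  ],
  spin=[10,20,30,40,50,60,60,60,60,60,60,60,60,60,60],
)

```text
clock: 11.65
tcp_pos: [551.7, -233.7, 138.2]
orientation: [2.938, 1.567, 0.618]
force: [-0.8, 0.1, 0.3]
finger_gap: 0.5
```

```bash
python3 - <<'E'
from h import *
plan([553,-233.4,110],[553,-233.4,99])
s,p,R=pose(); print(s['joint_positions'])
s=snap('wrist','w4.png'); W=cloud(s)
P=W.reshape(-1,3); 
for a,b in [(113,122),(90,97)]:
    k=P[(P[:,2]>a)&(P[:,2]<b)&(np.hypot(P[:,0]-553,P[:,1]+233)<25)]
    if len(k): c,r=cv2.minEnclosingCircle(k[:,:2].astype(np.float32)); print(a,len(k),c,r,np.median(k[:,2]))
E
```

```text
clk 11.65 p [ 551.7225 -233.6901  138.1888] F [-0.7806  0.1404  0.253 ] gap 0.500 x [ 0.0035  0.0025 -1.    ] z [-0.6814 -0.7319 -0.0042]
[553, -233.4, 110] -> [ 0.0282  0.0007 -0.001 ]
[553, -233.4, 99] -> [ 0.0392  0.0007 -0.0009]
[-0.4027  0.361  -0.198   1.0095  0.0037 -2.7946]
113 977 (554.230712890625, -233.33668518066406) 11.232372283935547 118.40760798959369
90 1260 (554.294189453125, -233.53121948242188) 19.037181854248047 94.92591482267416
```

View pics/w4.png

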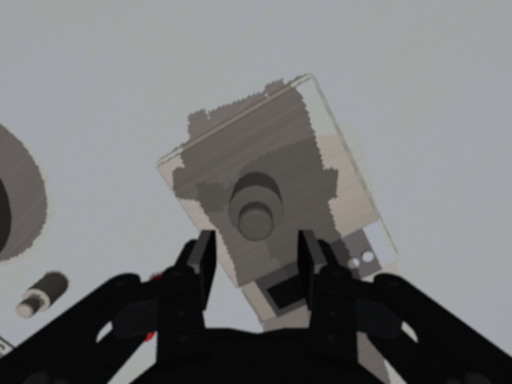

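```bash
python3 - <<'E'
from h import *
s=dict(np.load('/tmp/wrist.npz')); W=cloud(s)
for r in [(slice(228,275),slice(195,216)),(slice(228,275),slice(298,320))]:
    P=W[r].reshape(-1,3); P=P[(P[:,2]>125)]; 
    i=np.argsort(P[:,2])[:12]; print(P[i])
plan([553.6,-233.4,110],[553.6,-233.4,100])
E
```

```text
[[ 573.7042 -223.4586  141.9465]
 [ 573.3215 -223.0843  142.0064]
 [ 572.9736 -222.7756  142.2203]
 [ 572.3173 -222.2307  142.8121]
 [ 571.1741 -221.1183  143.0209]
 [ 571.9779 -221.9363  143.0551]
 [ 569.6838 -219.7007  143.4571]
 [ 570.5114 -220.5579  143.5678]
 [ 570.1252 -220.1783  143.6194]
 [ 570.9979 -221.1199  143.9256]
 [ 569.4056 -219.5144  143.9338]
 [ 568.6146 -218.7245  143.9767]]
[[ 542.5994 -253.1399  142.3832]
 [ 544.0427 -254.3168  142.7478]
 [ 544.8917 -255.0461  142.7479]
 [ 540.715  -251.4193  142.9727]
 [ 542.4704 -252.9138  143.0501]
 [ 543.8073 -254.04    143.1789]
 [ 543.528  -253.7432  143.5074]
 [ 541.8399 -252.2861  143.5477]
 [ 540.7086 -251.2559  143.8861]
 [ 540.3789 -250.9355  144.1006]
 [ 538.7087 -249.48    144.2216]
 [ 545.6278 -256.0812  144.28  ]]
clk 11.70 p [ 552.7378 -233.9247  139.6552] F [-0.2563 -0.4087  0.5228] gap 0.502 x [ 0.0056  0.0016 -1.    ] z [-0.6812 -0.7321 -0.005 ]
[553.6, -233.4, 110] -> [ 0.0297  0.0002 -0.0008]
[553.6, -233.4, 100] -> [ 0.0397  0.0002 -0.0008]
```

Call:
drive_tool(
  hand=[0,0,0,0],
  travel=[
    [0.015,0,-0.001],
    [0.03,0,-0.001],
    [0.04,0,-0.001],
    [0.04,0,-0.001],
  ],
  spin=[0,0,0,0],
)

```text
clock: 12.2
tcp_pos: [552.8, -232.7, 98.5]
orientation: [2.893, 1.566, 0.573]
force: [0.5, -0.1, 0.1]
finger_gap: 0.501
```

```bash
python3 - <<'E'
from h import *
plan([553.6,-233.4,97.5],[553.6,-233.4,97])
s=snap('wrist','w5.png')
W=cloud(s);P=W.reshape(-1,3)
for r in [(slice(228,275),slice(195,216)),(slice(228,275),slice(298,320))]:
    Q=W[r].reshape(-1,3); print(np.sort(Q[:,2][Q[:,2]>90])[:8])
k=P[(P[:,2]>113)&(P[:,2]<122)&(np.hypot(P[:,0]-553,P[:,1]+233)<12.5)]
c,r=cv2.minEnclosingCircle(k[:,:2].astype(np.float32)); print(len(k),c,r,np.median(k[:,2]))
E
```

```text
clk 12.20 p [ 552.8075 -232.684    98.4844] F [ 0.452  -0.0714  0.0724] gap 0.501 x [ 0.0037  0.0024 -1.    ] z [-0.6811 -0.7322 -0.0043]
[553.6, -233.4, 97.5] -> [ 0.001   0.0011 -0.    ]
[553.6, -233.4, 97] -> [ 0.0015  0.0011 -0.    ]
[102.0578 102.9451 103.2088 103.4531 103.6383 103.7398 103.9652 104.119 ]
[102.6213 102.6532 102.7399 102.9653 103.1087 103.2688 103.2916 103.4084]
1555 (554.4658813476562, -233.54409790039062) 11.225666999816895 118.33766352783867
```

View pics/w5.png

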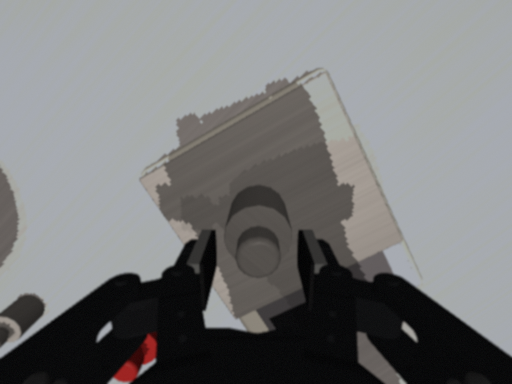

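The knob sits at (258,250), centred between the jaws, with the tips about 7 mm above the body's shoulder. Now I close on it.

Call:
drive_tool(
  hand=[0,-0.2,-0.4,-1,-1,-1,-1],
  travel=[
    [0.001,0.001,0],
    [0.001,0.001,0],
    [0.001,0.001,0],
    [0.001,0.001,0],
    [0.001,0.001,0],
    [0.001,0.001,0],
    [0.001,0.001,0],
  ],
  spin=[0,0,0,0,0,0,0],
)

```text
clock: 13.12
tcp_pos: [554.2, -233.9, 98.7]
orientation: [2.575, 1.565, 0.255]
force: [-2.7, -1.3, 4.8]
finger_gap: 0.225
```

```bash
python3 - <<'E'
from h import *
plan([553.6,-233.4,110],[553.6,-233.4,97])
s=snap('wrist','w6.png')
E
```

```text
clk 13.12 p [ 554.1803 -233.8854   98.6561] F [-2.6713 -1.3394  4.7713] gap 0.225 x [ 0.0051  0.0013 -1.    ] z [-0.6812 -0.7321 -0.0045]
[553.6, -233.4, 110] -> [-0.0113 -0.0007 -0.    ]
[553.6, -233.4, 97] -> [ 0.0017 -0.0008  0.    ]
```

View pics/w6.png

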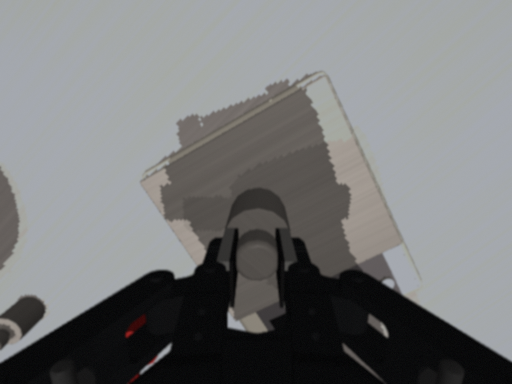

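Gripped: the knob at (257,255) is between the pads. I lift gently.

Call:
drive_tool(
  hand=[-1,-1,-1,-1,-1],
  travel=[
    [-0.003,0,0],
    [-0.01,0,0],
    [-0.03,0,0],
    [-0.06,0,0],
    [-0.09,0,0],
  ],
  spin=[0,0,0,0,0],
)

```text
clock: 13.8
tcp_pos: [553.2, -233.6, 189.0]
orientation: [2.838, 1.566, 0.518]
force: [-0.1, -0.1, -5.2]
finger_gap: 0.228
```

```bash
python3 - <<'E'
from h import *
plan([540,-60,190],[560,100,190],[571,181.4,180],[571,181.4,150],jaw=np.pi/2-.01)
print(readout.read_state()['joint_positions'])
s=snap('scene')
cv2.imwrite('pics/s7.png',cv2.resize(s['pixels'][40:300,100:420],None,fx=2.4,fy=2.3))
E
```

```text
clk 13.80 p [ 553.2252 -233.5994  188.9965] F [-0.0891 -0.0776 -5.2043] gap 0.228 x [ 0.0038  0.0022 -1.    ] z [-0.6811 -0.7322 -0.0042]
[540, -60, 190] -> [-0.0007 -0.1279 -0.1181]
[560, 100, 190] -> [-0.0002 -0.2222 -0.2489]
[571, 181.4, 180] -> [ 0.01   -0.2696 -0.3159]
[571, 181.4, 150] -> [ 0.04   -0.2697 -0.3158]
spin [np.float64(137.64389810285624), np.float64(-42.35610189714377)] q6 -2.7938131494207874
[-0.4015  0.3311 -0.1201  1.1169  0.0035 -2.7938]
```

View pics/s7.png

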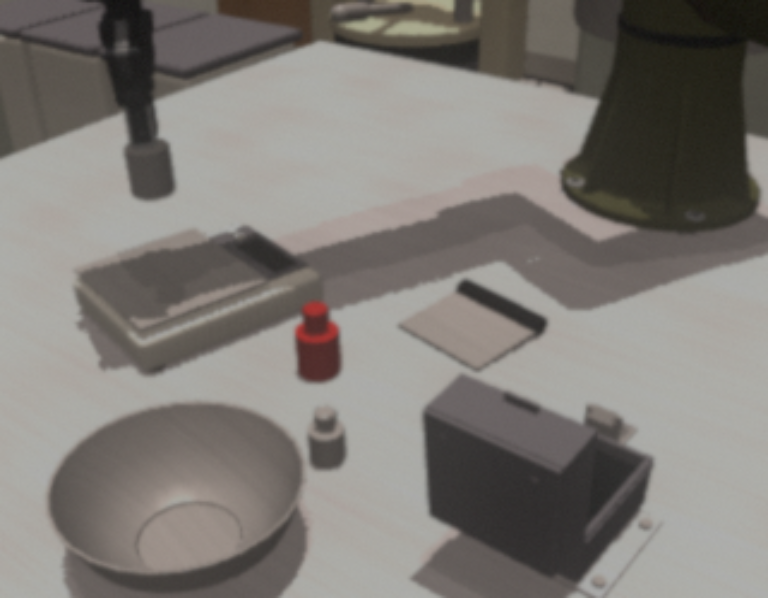

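Call:
drive_tool(
  hand=[-1,-1,-1,-1,-1,-1,-1,-1,-1,-1,-1,-1,-1,-1,-1,-1],
  travel=[
    [0,-0.03,-0.028],
    [0,-0.062,-0.057],
    [0,-0.095,-0.088],
    [0,-0.128,-0.118],
    [0,-0.152,-0.151],
    [0,-0.175,-0.184],
    [0,-0.199,-0.217],
    [0,-0.222,-0.249],
    [0,-0.238,-0.272],
    [0.005,-0.254,-0.294],
    [0.01,-0.27,-0.316],
    [0.015,-0.27,-0.316],
    [0.02,-0.27,-0.316],
    [0.02,-0.27,-0.316],
    [0.02,-0.27,-0.316],
    [0.02,-0.27,-0.316],
  ],
  spin=[10,20,30,40,50,60,70,80,90,100,110,120,130,137.6,137.6,137.6],
)

```text
clock: 15.85
tcp_pos: [572.8, 180.8, 173.3]
orientation: [-1.592, 1.562, -0.028]
force: [-0.2, 0.4, -6.3]
finger_gap: 0.224
```

```bash
python3 - <<'E'
from h import *
plan([571,181.4,130],[571,181.4,110],jaw=np.pi/2-.01)
s=snap('top'); W=cloud(s)
s2=snap('wrist','w8.png')
a=cv2.convertScaleAbs(cv2.resize(s['pixels'][120:240,120:240],None,fx=5,fy=5,interpolation=cv2.INTER_CUBIC),alpha=1.8)
cv2.imwrite('pics/t8.png',a)
E
```

```text
clk 15.85 p [572.7774 180.7786 173.3343] F [-0.2159  0.4122 -6.2851] gap 0.224 x [ 0.0089 -0.0003 -1.    ] z [ 0.007   1.     -0.0002]
[571, 181.4, 130] -> [0.0433 0.0022 0.0006]
[571, 181.4, 110] -> [0.0633 0.0023 0.0006]
spin [np.float64(0.16978539384828262), np.float64(-179.83021460615174)] q6 0.31436996295900876
```

View pics/w8.png

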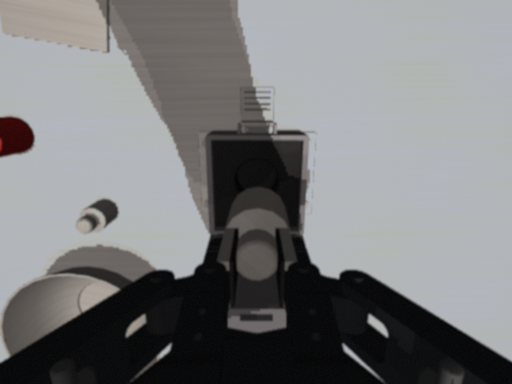

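View pics/t8.png

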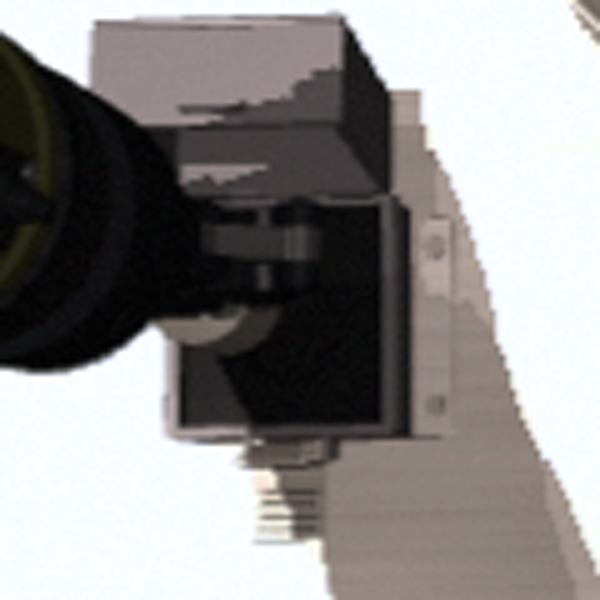

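```bash
cat > meas.py <<'E'
from h import *
from scipy.optimize import least_squares
def fit(P,r):
    f=lambda c:np.hypot(P[:,0]-c[0],P[:,1]-c[1])-r
    o=least_squares(f,P[:,:2].mean(0)+[r*.6,0],loss='soft_l1',f_scale=.5); return o.x,np.sqrt(np.mean(o.fun**2))
def run(s,tz):
    W=cloud(s); P=W.reshape(-1,3); P=P[np.isfinite(P[:,0])]
    near=np.hypot(P[:,0]-572,P[:,1]-181)<32
    b=P[near&(P[:,2]>tz-44)&(P[:,2]<tz-8)&(P[:,2]>60)]
    b=b[b[:,0]<572]
    if len(b)>20: print('body',len(b),fit(b,19),b[:,1].min(),b[:,1].max(),b[:,0].min())
    rim=P[(P[:,2]>51)&(P[:,2]<58)&(P[:,0]>524)&(P[:,0]<630)&(P[:,1]>130)&(P[:,1]<232)]
    print('rim',len(rim),rim.min(0),rim.max(0),np.median(rim[:,2]))
    low=rim[rim[:,0]<610]; print(' rim y percentiles',np.percentile(low[:,1],[.5,99.5]),'x',np.percentile(rim[:,0],[.5]))
    ins=P[near&(P[:,2]>40)&(P[:,2]<46)]; z=np.median(P[(P[:,2]>38)&(P[:,2]<47)&(abs(P[:,0]-565)<35)&(abs(P[:,1]-181)<40)][:,2]); print('insert z',z)
    # hole edge: project rays on plane z
    R=np.asarray(s['R']);t=np.asarray(s['t']).ravel();C=-R.T@t
    Z=W[...,2]; hole=((Z<z-5)&(np.hypot(W[...,0]-572,W[...,1]-181)<34)).astype(np.uint8)
    hole=cv2.morphologyEx(hole,cv2.MORPH_OPEN,np.ones((3,3),np.uint8))
    v,u=np.nonzero(hole); print('hole px',len(u),u.min(),u.max(),v.min(),v.max())
    E=[]
    for uu in np.unique(u):
        vv=v[u==uu].min()-.5
        p=cv2.undistortPoints(np.array([[[uu,vv]]],float),np.asarray(s['camera_matrix'],float),np.asarray(s['dist_coeffs'],float)).ravel()
        d=R.T@np.array([p[0],p[1],1]); E.append(C+d*(z-C[2])/d[2])
    E=np.array(E); print('hole edge',len(E),fit(E,20.7)); 
    return E
E
python3 - <<'E'
from meas import *
s=dict(np.load('/tmp/wrist.npz')); E=run(s,173.3); print(E[::4])
plan()
E
```

```text
body 964 (array([574.872 , 181.6988]), np.float64(0.22788161248676597)) 163.9879936920746 200.10694184018743 555.2027686905325
rim 1770 [529.2551 134.0517  51.0006] [627.4579 227.9911  57.9907] 55.015406920933444
 rim y percentiles [134.7493 227.8073] x [529.3815]
insert z 44.27676465352551
hole px 1042 236 277 160 191
hole edge 42 (array([573.9758, 181.2245]), np.float64(0.2221124722570333))
[[567.8378 161.7518  44.2768]
 [560.0951 165.7469  44.2768]
 [557.2418 169.5824  44.2768]
 [554.4056 173.3947  44.2768]
 [553.4832 177.1611  44.2768]
 [553.512  180.9122  44.2768]
 [553.5406 184.6633  44.2768]
 [554.5206 188.4142  44.2768]
 [556.4576 192.1762  44.2768]
 [559.3633 195.9608  44.2768]
 [565.199  199.8024  44.2768]]
clk 15.95 p [572.9503 180.8042 173.6137] F [ 0.0333 -0.1225 -4.9958] gap 0.225 x [ 0.0094 -0.0001 -1.    ] z [ 0.0079  1.     -0.    ]
```

```bash
python3 - <<'E'
from h import *
plan([572.0,180.3,140],[572.0,180.3,110])
E
```

```text
clk 15.95 p [572.9503 180.8042 173.6137] F [ 0.0333 -0.1225 -4.9958] gap 0.225 x [ 0.0094 -0.0001 -1.    ] z [ 0.0079  1.     -0.    ]
[572.0, 180.3, 140] -> [ 0.0336  0.0013 -0.0005]
[572.0, 180.3, 110] -> [ 0.0636  0.0015 -0.0005]
```

Call:
drive_tool(
  hand=[-1,-1,-1,-1,-1],
  travel=[
    [0.015,0.001,-0.0005],
    [0.034,0.0013,-0.0005],
    [0.05,0.0014,-0.0005],
    [0.0636,0.0015,-0.0005],
    [0.0636,0.0015,-0.0005],
  ],
  spin=[0,0,0,0,0],
)

```text
clock: 16.58
tcp_pos: [570.9, 179.9, 108.4]
orientation: [-1.709, 1.564, -0.146]
force: [-0.5, 0.0, -5.1]
finger_gap: 0.231
```

```bash
python3 - <<'E'
from meas import *
plan()
s=snap('wrist','w9.png'); E=run(s,110.5)
plan()
E
```

```text
clk 16.57 p [570.8905 179.9088 108.3626] F [-0.4654  0.0419 -5.0858] gap 0.231 x [ 0.0067 -0.001  -1.    ] z [ 0.0078  1.     -0.0009]
body 995 (array([572.8287, 180.7965]), np.float64(0.22537700734466576)) 162.94307114441898 199.20394937392754 553.1688215407648
rim 2652 [529.01   134.1344  51.0022] [629.7731 228.233   57.9708] 55.060164394279
 rim y percentiles [134.7216 227.7935] x [529.2477]
insert z 44.23486832409512
hole px 412 232 284 179 201
hole edge 53 (array([573.8484, 181.0327]), np.float64(0.3252962234751381))
clk 16.62 p [571.6249 180.18   109.4274] F [ 0.1792 -0.1922 -4.7463] gap 0.228 x [ 0.0083 -0.0005 -1.    ] z [ 0.0078  1.     -0.0004]
```

View pics/w9.png

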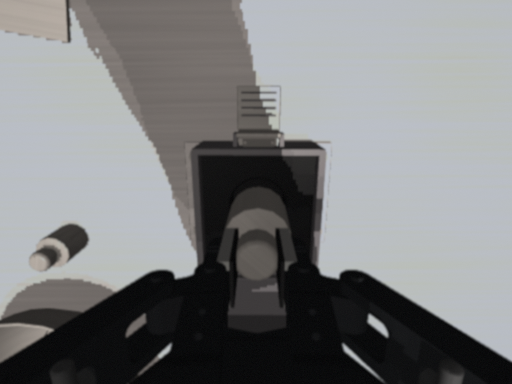

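```bash
python3 - <<'E'
from h import *
plan([572.0,180.2,95],[572.0,180.2,90],[572,180.2,72],[572,180.2,67])
E
```

```text
clk 16.62 p [571.6249 180.18   109.4274] F [ 0.1792 -0.1922 -4.7463] gap 0.228 x [ 0.0083 -0.0005 -1.    ] z [ 0.0078  1.     -0.0004]
[572.0, 180.2, 95] -> [ 0.0144 -0.0003  0.    ]
[572.0, 180.2, 90] -> [ 0.0194 -0.0002  0.    ]
[572, 180.2, 72] -> [ 0.0374 -0.0001  0.    ]
[572, 180.2, 67] -> [ 0.0424 -0.      0.    ]
```

Call:
drive_tool(
  hand=[-1,-1,-1,-1,-1,-1,-1],
  travel=[
    [0.005,-0.0003,0],
    [0.01,-0.0003,0],
    [0.0144,-0.0003,0],
    [0.016,-0.0003,0],
    [0.0175,-0.0002,0],
    [0.019,-0.0002,0],
    [0.02,-0.0002,0],
  ],
  spin=[0,0,0,0,0,0,0],
)

```text
clock: 17.5
tcp_pos: [572.1, 180.2, 89.4]
orientation: [-1.618, 1.562, -0.055]
force: [0.3, -0.6, -5.0]
finger_gap: 0.227
```

Call:
drive_tool(
  hand=[-1,-1,-1,-1],
  travel=[
    [0.0015,0,0],
    [0.003,0,0],
    [0.0045,0,0],
    [0.006,0,0],
  ],
  spin=[0,0,0,0],
)

```text
clock: 18.0
tcp_pos: [572.1, 180.1, 83.3]
orientation: [-1.625, 1.562, -0.062]
force: [-0.4, -0.7, -3.9]
finger_gap: 0.227
```

Call:
drive_tool(
  hand=[-1,-1,-1,-1,-1,-1],
  travel=[
    [0.002,0,0],
    [0.004,0,0],
    [0.006,0,0],
    [0.008,0,0],
    [0.01,0,0],
    [0.01,0,0],
  ],
  spin=[0,0,0,0,0,0],
)

```text
clock: 18.75
tcp_pos: [572.0, 180.1, 73.1]
orientation: [-1.637, 1.563, -0.074]
force: [0.8, 0.2, -5.1]
finger_gap: 0.231
```

Call:
drive_tool(
  hand=[-1,-1,-1],
  travel=[
    [0.001,0,0],
    [0.002,0,0],
    [0.003,0,0],
  ],
  spin=[0,0,0],
)

```text
clock: 19.12
tcp_pos: [572.1, 180.1, 70.1]
orientation: [-1.631, 1.563, -0.068]
force: [-1.1, -0.3, -4.0]
finger_gap: 0.23
```

Call:
drive_tool(
  hand=[-1,-1],
  travel=[
    [0.0007,0,0],
    [0.0013,0,0],
  ],
  spin=[0,0],
)

```text
clock: 19.38
tcp_pos: [572.0, 180.1, 68.7]
orientation: [-1.638, 1.563, -0.075]
force: [0.0, 0.4, -4.6]
finger_gap: 0.227
```

Call:
drive_tool(
  hand=[-1,-1],
  travel=[
    [0.0005,0,0],
    [0.001,0,0],
  ],
  spin=[0,0],
)

```text
clock: 19.62
tcp_pos: [572.6, 180.3, 68.3]
orientation: [-1.59, 1.562, -0.027]
force: [-0.8, 0.3, 1.9]
finger_gap: 0.228
```

Call:
drive_tool(
  hand=[-1,-1],
  travel=[
    [0.0003,0,0],
    [0.0006,0,0],
  ],
  spin=[0,0],
)

```text
clock: 19.88
tcp_pos: [572.8, 180.3, 68.2]
orientation: [-1.57, 1.561, -0.007]
force: [-1.6, -0.3, 4.0]
finger_gap: 0.227
```

The floor is felt at TCP z 68.2, with contact force rising to about 9 N net. I release there.

Call:
drive_tool(
  hand=[-0.4,-0.2,0,0],
  travel=[
    [0,0,0],
    [0,0,0],
    [0,0,0],
    [0,0,0],
  ],
  spin=[0,0,0,0],
)

```text
clock: 20.38
tcp_pos: [572.9, 180.4, 68.2]
orientation: [-1.562, 1.561, 0.001]
force: [0.2, -0.3, 0.4]
finger_gap: 0.497
```

Call:
drive_tool(
  hand=[0,0,0,0,0,0],
  travel=[
    [-0.01,0,0],
    [-0.03,0,0],
    [-0.06,0,0],
    [-0.09,0,0],
    [-0.12,0,0],
    [-0.12,0,0],
  ],
  spin=[0,0,0,0,0,0],
)

```text
clock: 21.12
tcp_pos: [573.7, 181.0, 191.8]
orientation: [-1.45, 1.555, 0.113]
force: [-0.4, 0.1, -0.4]
finger_gap: 0.502
```

```bash
python3 - <<'E'
from h import *
plan()
s=snap('wrist','w10.png');W=cloud(s);P=W.reshape(-1,3)
for a,b in [(84,92),(59,67)]:
    k=P[(P[:,2]>a)&(P[:,2]<b)&(np.hypot(P[:,0]-573,P[:,1]-181)<25)]
    if len(k): c,r=cv2.minEnclosingCircle(k[:,:2].astype(np.float32)); print(a,len(k),c,r,np.median(k[:,2]))
E
```

```text
clk 21.12 p [573.6589 180.9992 191.8373] F [-0.3652  0.0684 -0.3844] gap 0.502 x [ 0.0153  0.0017 -0.9999] z [0.0078 1.     0.0019]
84 461 (574.2175903320312, 181.55007934570312) 11.006636619567871 87.96872652305015
59 671 (574.21630859375, 181.45401000976562) 19.015775680541992 64.40813242450754
```

View pics/w10.png

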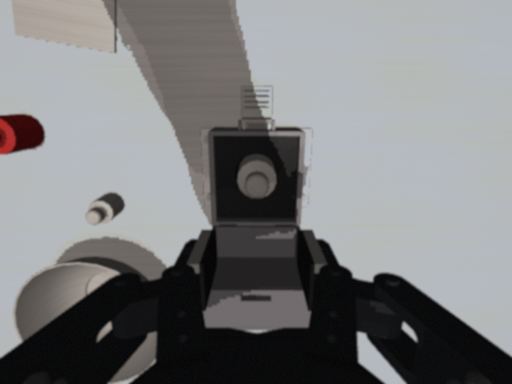

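The weight stands upright and concentric in its seat: shoulder at 64.4 and knob top at 88 both give a foot height of about 20, on the floor. It shows at (257,178), with the open lid below it in the picture. Next I go round behind the lid with the fingers shut.

```bash
python3 - <<'E'
from h import *
plan([705,181,195],[705,181,135],jaw=np.pi/2-.01)
s=dict(np.load('/tmp/wrist.npz'));
s=snap('top');W=cloud(s);P=W[100:215,100:220].reshape(-1,3)
k=P[(P[:,2]>135)&(P[:,2]<156)&(P[:,0]>620)];print('lid top edge',len(k),k.min(0),k.max(0))
E
```

```text
clk 21.18 p [572.6602 180.7228 189.9631] F [-0.5799 -0.6574  0.069 ] gap 0.500 x [ 0.0127  0.0009 -0.9999] z [0.0077 1.     0.001 ]
[705, 181, 195] -> [-0.0034 -0.1324  0.0013]
[705, 181, 135] -> [ 0.0566 -0.1316  0.0012]
spin [np.float64(0.12819199405811663), np.float64(-179.8718080059419)] q6 0.3150567430048093
lid top edge 1101 [631.437  135.0948 135.1621] [672.8518 224.3725 155.9883]
```

Call:
drive_tool(
  hand=[-1,-1,-1,-1,-1,-1,-1,-1],
  travel=[
    [-0.01,-0.02,0],
    [-0.012,-0.06,0],
    [-0.01,-0.1,0.001],
    [-0.005,-0.132,0.001],
    [0.02,-0.132,0.001],
    [0.045,-0.132,0.001],
    [0.056,-0.132,0.001],
    [0.056,-0.132,0.001],
  ],
  spin=[0,0,0,0,0,0,0,0],
)

```text
clock: 22.22
tcp_pos: [703.3, 180.1, 132.5]
orientation: [-1.628, 1.563, -0.065]
force: [0.1, 0.0, 0.4]
finger_gap: 0.002
```

```bash
cat > arc.py <<'E'
from h import *
import sys
def arc(ths,d=84,H=(625,54.5),w=11,y=181):
    s,p,R=pose(); plan()
    for t in ths:
        a=np.radians(t); u=np.array([-np.cos(a),np.sin(a)]);n=np.array([np.sin(a),np.cos(a)])
        P=np.array(H)+d*u+40*n
        T=np.array([P[0]+w,y,P[1]]); print(t,T.round(1),((R.T@(T-p))/1000).round(3).tolist())
E
python3 - <<'E'
from arc import *
arc([100,95,90,85,80,75,70,65,60,55,50])
E
```

```text
clk 22.23 p [703.3455 180.1316 132.534 ] F [0.1294 0.0362 0.4042] gap 0.002 x [ 0.0078 -0.0005 -1.    ] z [ 0.0078  1.     -0.0004]
100 [690.  181.  130.3] [0.002, 0.013, 0.001]
95 [683.2 181.  134.7] [-0.002, 0.02, 0.001]
90 [676.  181.  138.5] [-0.006, 0.027, 0.001]
85 [668.5 181.  141.7] [-0.009, 0.035, 0.001]
80 [660.8 181.  144.2] [-0.012, 0.042, 0.001]
75 [652.9 181.  146. ] [-0.014, 0.05, 0.0]
70 [644.9 181.  147.1] [-0.015, 0.058, 0.0]
65 [636.8 181.  147.5] [-0.016, 0.066, 0.0]
60 [628.6 181.  147.2] [-0.015, 0.075, 0.0]
55 [620.6 181.  146.3] [-0.014, 0.083, 0.0]
50 [612.6 181.  144.6] [-0.013, 0.091, 0.0]
```

Call:
drive_tool(
  hand=[-1,-1,-1,-1,-1,-1],
  travel=[
    [0.002,0.013,0.001],
    [-0.002,0.02,0.001],
    [-0.006,0.027,0.001],
    [-0.009,0.035,0.001],
    [-0.012,0.042,0.001],
    [-0.012,0.042,0.001],
  ],
  spin=[0,0,0,0,0,0],
)

```text
clock: 22.98
tcp_pos: [661.5, 181.7, 145.3]
orientation: [-1.566, 1.561, -0.003]
force: [3.7, -0.1, 2.6]
finger_gap: -0.002
```

```bash
python3 - <<'E'
from arc import *
arc([80,75,70,65,60,55,50,45,40,35,30,25,20])
s=snap('scene')
cv2.imwrite('pics/s11.png',cv2.resize(s['pixels'][150:310,260:400],None,fx=3.5,fy=3.5))
E
```

```text
clk 22.98 p [661.5434 181.6788 145.3031] F [ 3.738  -0.0712  2.554 ] gap -0.002 x [ 0.0095 -0.     -1.    ] z [0.0076 1.     0.    ]
80 [660.8 181.  144.2] [0.001, 0.001, -0.001]
75 [652.9 181.  146. ] [-0.001, 0.009, -0.001]
70 [644.9 181.  147.1] [-0.002, 0.017, -0.001]
65 [636.8 181.  147.5] [-0.002, 0.025, -0.001]
60 [628.6 181.  147.2] [-0.002, 0.033, -0.001]
55 [620.6 181.  146.3] [-0.001, 0.041, -0.001]
50 [612.6 181.  144.6] [0.0, 0.049, -0.001]
45 [604.9 181.  142.2] [0.003, 0.057, -0.001]
40 [597.4 181.  139.1] [0.006, 0.064, -0.001]
35 [590.1 181.  135.4] [0.009, 0.071, -0.001]
30 [583.3 181.  131.1] [0.013, 0.078, -0.001]
25 [576.8 181.  126.3] [0.018, 0.085, -0.001]
20 [570.7 181.  120.8] [0.024, 0.091, -0.001]
```

View pics/s11.png

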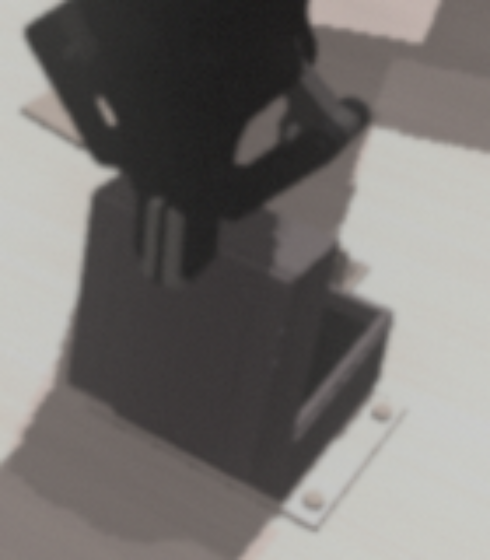

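The shut fingers are pushing the lid's back face at crop pixel (170,250). The lid is moving over at about 4.5 N, so I continue along the arc.

Call:
drive_tool(
  hand=[-1,-1,-1,-1,-1,-1,-1,-1,-1,-1,-1,-1,-1],
  travel=[
    [-0.001,0.009,0],
    [-0.002,0.017,0],
    [-0.002,0.025,0],
    [-0.002,0.033,0],
    [-0.001,0.041,0],
    [0,0.049,0],
    [0.003,0.057,0],
    [0.006,0.064,0],
    [0.009,0.071,0],
    [0.013,0.078,0],
    [0.018,0.085,0],
    [0.024,0.091,0],
    [0.024,0.091,0],
  ],
  spin=[0,0,0,0,0,0,0,0,0,0,0,0,0],
)

```text
clock: 24.65
tcp_pos: [568.7, 182.7, 119.5]
orientation: [-1.471, 1.565, 0.093]
force: [-1.3, 1.4, 7.6]
finger_gap: 0.001
```

```bash
python3 - <<'E'
from arc import *
arc([20,17,14,11,9,8,7,6,5,4,3,2,1,0,-1])
s=snap('scene')
cv2.imwrite('pics/s12.png',cv2.resize(s['pixels'][150:310,260:400],None,fx=3.5,fy=3.5))
E
```

```text
clk 24.65 p [568.6626 182.6632 119.5464] F [-1.3154  1.4406  7.619 ] gap 0.001 x [ 0.0062  0.0006 -1.    ] z [0.007  1.     0.0006]
20 [570.7 181.  120.8] [-0.001, -0.002, -0.002]
17 [567.4 181.  117.3] [0.002, 0.001, -0.002]
14 [564.2 181.  113.6] [0.006, 0.005, -0.002]
11 [561.2 181.  109.8] [0.01, 0.008, -0.002]
9 [559.3 181.  107.1] [0.012, 0.009, -0.002]
8 [558.4 181.  105.8] [0.014, 0.01, -0.002]
7 [557.5 181.  104.4] [0.015, 0.011, -0.002]
6 [556.6 181.  103.1] [0.016, 0.012, -0.002]
5 [555.8 181.  101.7] [0.018, 0.013, -0.002]
4 [555.  181.  100.3] [0.019, 0.014, -0.002]
3 [554.2 181.   98.8] [0.021, 0.015, -0.002]
2 [553.4 181.   97.4] [0.022, 0.015, -0.002]
1 [552.7 181.   96. ] [0.023, 0.016, -0.002]
0 [552.  181.   94.5] [0.025, 0.017, -0.002]
-1 [551.3 181.   93. ] [0.026, 0.018, -0.002]
```

View pics/s12.png

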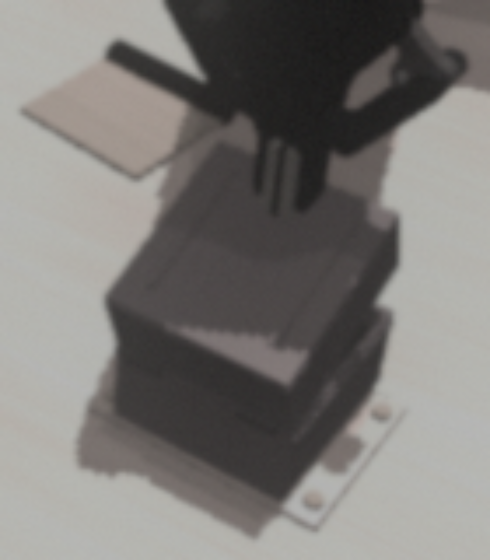

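Call:
drive_tool(
  hand=[-1,-1,-1,-1,-1,-1],
  travel=[
    [0.002,0.001,0],
    [0.004,0.003,-0.001],
    [0.006,0.005,-0.001],
    [0.008,0.007,-0.001],
    [0.01,0.008,-0.001],
    [0.012,0.009,-0.001],
  ],
  spin=[0,0,0,0,0,0],
)

```text
clock: 25.45
tcp_pos: [558.6, 182.1, 107.4]
orientation: [-1.268, 1.566, 0.296]
force: [-2.4, 3.5, 7.7]
finger_gap: 0.001
```

```bash
python3 - <<'E'
from arc import *
arc([9,8,7,6,5,4,3,2,1,0])
E
```

```text
clk 25.45 p [558.6138 182.0751 107.4362] F [-2.4479  3.4629  7.661 ] gap 0.001 x [ 0.0043  0.0013 -1.    ] z [0.0067 1.     0.0013]
9 [559.3 181.  107.1] [0.0, -0.001, -0.001]
8 [558.4 181.  105.8] [0.002, 0.0, -0.001]
7 [557.5 181.  104.4] [0.003, 0.001, -0.001]
6 [556.6 181.  103.1] [0.004, 0.002, -0.001]
5 [555.8 181.  101.7] [0.006, 0.003, -0.001]
4 [555.  181.  100.3] [0.007, 0.004, -0.001]
3 [554.2 181.   98.8] [0.009, 0.004, -0.001]
2 [553.4 181.   97.4] [0.01, 0.005, -0.001]
1 [552.7 181.   96. ] [0.011, 0.006, -0.001]
0 [552.  181.   94.5] [0.013, 0.007, -0.001]
```

Call:
drive_tool(
  hand=[-1,-1,-1,-1],
  travel=[
    [0.001,0.0005,0],
    [0.002,0.001,0],
    [0.003,0.0015,0],
    [0.004,0.002,0],
  ],
  spin=[0,0,0,0],
)

```text
clock: 25.95
tcp_pos: [555.7, 182.1, 103.2]
orientation: [-1.06, 1.568, 0.504]
force: [-2.0, 2.3, 6.2]
finger_gap: -0.002
```

Call:
drive_tool(
  hand=[-1,-1],
  travel=[
    [0.001,0.0005,0],
    [0.002,0.001,0],
  ],
  spin=[0,0],
)

```text
clock: 26.2
tcp_pos: [554.3, 182.2, 101.0]
orientation: [-0.894, 1.568, 0.671]
force: [-1.5, 2.9, 5.4]
finger_gap: -0.0
```

Call:
drive_tool(
  hand=[-1,-1],
  travel=[
    [0.001,0.0005,0],
    [0.0015,0.001,0],
  ],
  spin=[0,0],
)

```text
clock: 26.45
tcp_pos: [553.5, 182.3, 99.7]
orientation: [-0.991, 1.568, 0.574]
force: [0.9, 2.3, 7.9]
finger_gap: 0.003
```

Call:
drive_tool(
  hand=[-1,-1],
  travel=[
    [0.0007,0.0003,0],
    [0.0014,0.0006,0],
  ],
  spin=[0,0],
)

```text
clock: 26.7
tcp_pos: [553.0, 182.3, 98.8]
orientation: [-1.034, 1.567, 0.53]
force: [-0.9, 1.0, 8.8]
finger_gap: 0.002
```

Call:
drive_tool(
  hand=[-1,-1],
  travel=[
    [0.0006,0.0003,0],
    [0.0012,0.0006,0],
  ],
  spin=[0,0],
)

```text
clock: 26.95
tcp_pos: [552.7, 182.3, 98.2]
orientation: [-1.108, 1.566, 0.457]
force: [-0.3, 1.4, 8.8]
finger_gap: -0.003
```

Call:
drive_tool(
  hand=[-1,-1],
  travel=[
    [0.001,0.0003,0],
    [0.0018,0.0006,0],
  ],
  spin=[0,0],
)

```text
clock: 27.2
tcp_pos: [552.2, 182.3, 97.4]
orientation: [-1.144, 1.566, 0.42]
force: [-1.7, 1.7, 7.2]
finger_gap: 0.002
```

Call:
drive_tool(
  hand=[-1,-1],
  travel=[
    [0.001,0.0002,0],
    [0.0018,0.0004,0],
  ],
  spin=[0,0],
)

```text
clock: 27.45
tcp_pos: [551.3, 182.3, 95.7]
orientation: [-1.047, 1.566, 0.517]
force: [-0.9, 2.6, 6.1]
finger_gap: -0.0
```

Call:
drive_tool(
  hand=[-1,-1],
  travel=[
    [0.0007,0.0002,0],
    [0.0012,0.0003,0],
  ],
  spin=[0,0],
)

```text
clock: 27.7
tcp_pos: [550.6, 182.3, 94.4]
orientation: [-0.946, 1.567, 0.618]
force: [-0.7, 1.3, 5.6]
finger_gap: 0.004
```

Call:
drive_tool(
  hand=[-1,-1],
  travel=[
    [0.0005,0.0002,0],
    [0.001,0.0003,0],
  ],
  spin=[0,0],
)

```text
clock: 27.95
tcp_pos: [550.4, 182.4, 94.0]
orientation: [-1.005, 1.566, 0.559]
force: [-1.1, 1.6, 12.7]
finger_gap: -0.003
```

Force peaked at about 9 N, dropped, then rose stiffly to 12.7 N at z 94.0. That reads as a snap and then the hard stop. I ease up a little to see whether the lid holds.

Call:
drive_tool(
  hand=[-1,-1,-1],
  travel=[
    [-0.001,0,0],
    [-0.002,0,0],
    [-0.002,0,0],
  ],
  spin=[0,0,0],
)

```text
clock: 28.32
tcp_pos: [549.4, 181.7, 95.2]
orientation: [-0.987, 1.569, 0.577]
force: [0.1, -0.3, -0.2]
finger_gap: 0.002
```

Call:
drive_tool(
  hand=[-1,-1,-1,-1,-1,-1,-1,-1],
  travel=[
    [-0.01,0,0],
    [-0.03,0,0],
    [-0.06,0,0],
    [-0.09,0.03,-0.03],
    [-0.11,0.07,-0.07],
    [-0.11,0.1,-0.11],
    [-0.11,0.1,-0.15],
    [-0.11,0.1,-0.15],
  ],
  spin=[0,0,0,0,0,0,0,0],
)

```text
clock: 29.32
tcp_pos: [447.9, 30.3, 205.6]
orientation: [-1.318, 1.568, 0.242]
force: [0.6, 1.0, -1.4]
finger_gap: 0.003
```

```bash
python3 - <<'E'
from h import *
plan()
s=snap('scene')
cv2.imwrite('pics/s13.png',cv2.resize(s['pixels'][100:310,100:400],None,fx=2.5,fy=2.5))
s=snap('top','t13.png');W=cloud(s);P=W[135:215,140:205].reshape(-1,3)
L=P[(P[:,2]>85)&(P[:,2]<110)&(P[:,0]>525)&(P[:,0]<630)]; A=np.c_[L[:,:2],np.ones(len(L))]; c=np.linalg.lstsq(A,L[:,2],rcond=None)[0]; print(len(L),L.min(0),L.max(0),'plane',c,np.median(L[:,2]))
for (u,v) in [(305,202),(262,161),(177,222)]: print(W[v,u])
E
```

```text
clk 29.32 p [447.8911  30.3296 205.5709] F [ 0.6408  0.9791 -1.4339] gap 0.003 x [ 0.0027  0.0007 -1.    ] z [0.0103 0.9999 0.0007]
2416 [528.0642 135.4711  86.9216] [624.5182 226.4761  98.5915] plane [-0.0022  0.0071 93.5468] 93.61356328116528
[495.9069 -10.3132 687.2814]
[614.6385   8.0835  48.365 ]
[491.6736  26.5035 677.3311]
```

View pics/s13.png

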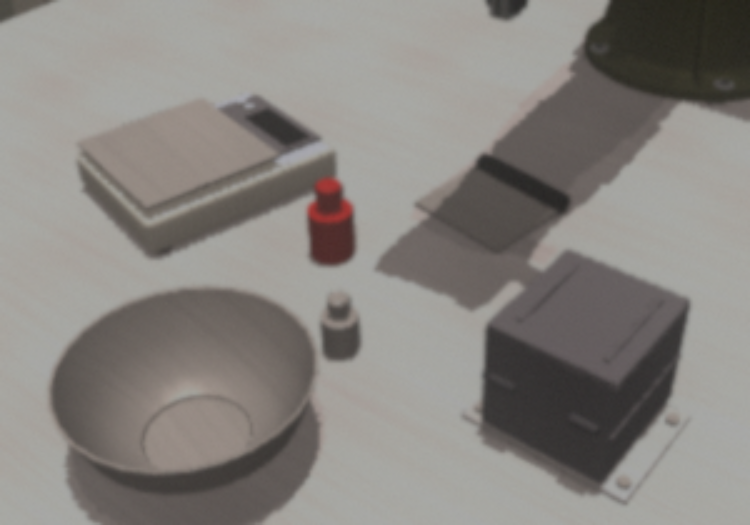

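View pics/t13.png

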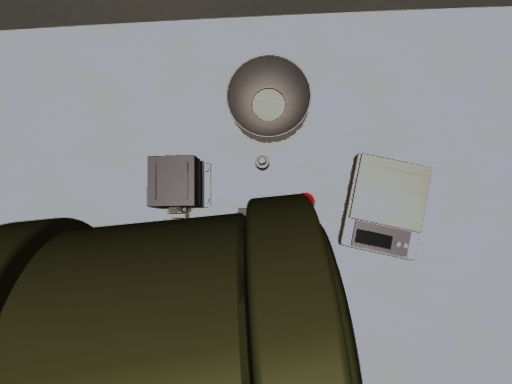

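The lid is flat and shut at 93.6 mm, the same as at the start. The case is at (590,360) in the scene crop. The scale is empty and the other things have not moved.

```bash
python3 -c "
from h import *
print(ticket.sign_off()); plan()"
```

```text
the job is handed in; nothing more can be done
None
the job is handed in; nothing more can be done
```

The steel check weight is back in its case, the lid is latched, and the job was handed in at about 29 s of the 72 s allowed.

- **Latch:** I pressed it with the shut fingertips and the lid sprang open. The readings showed about 4 N.
- **Weight:** I took it by the knob from the scale's pan and lowered it upright. The seat floor was felt at about 9 N net, and I let go only once it was resting there. The wrist camera showed it centred in the seat and standing on the floor.
- **Lid:** I swung it over from behind. The readings rose to about 9 N, fell off after the snap, then reached 12.7 N at the hard stop.
- **Last checks:** After easing off 1.2 mm the force read zero, so the latch is holding. The lid top is level at 93.6 mm, as at the start. The scale is empty. The other things look where they were, though the arm hid part of the top view, so I judged the red weight and the scraper from the scene picture.
- **Early mishap:** My first wrist turn ran joint 6 to its limit. It read 3.1406 and later -3.141, against a stated range of ±3.14, which I took to be rounded from π. That tilted the tool by 3°. I removed the tilt before grasping by deliberately driving the joint to its other limit. Slight side drag of 2 to 3 N showed while the lid was being pushed shut.
- **Small disagreement:** The top and wrist cameras differed by about 1 to 2 mm. I aligned the weight to the seat within the wrist camera's view alone.

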